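# Shut the spice organizer and slide it onto its mat, gently

## Task

Flip the orange cap of the white spice organizer shut first, so that nothing spills, then slide the organizer back along the rack until it stands in the middle of the blue mat, roughly square to it, with the cap still shut. It is thin plastic with a delicate hinge, so be gentle: never squeeze, press or push it with more than 12 N. Leave the other things on the rack where they are.

Things in the scene. Friction and masses are not known exactly. Their poses are not given: they have to be found in the camera images.
- organizer: loose square spice organizer: closed white plastic box 100 x 100 mm, 70 mm tall, coloured panes on its sides, 0.25 to 0.45 kg, on the rack's lower tier (flat shelf 60 mm above the work surface). Origin: centre of its underside; z up; its -x face looks roughly to the robot. Pushing it along takes 2 to 6 N; a hard knock or any finger grip exceeds 12 N
- cap (a joint): orange flip-top cap on the organizer, rad: 0 shut (flat on top), 1.57 upright; starts at 1.3 to 1.75. Plate 60 mm long from its hinge, 66 wide; its outer face is a soft yellow pad, giving 5 mm at 1 N/mm. Hinge along the organizer's y at x = -30, z = 73 mm; shut, it spans x = -30 to 30, pad top at z = 83. Stays where left (0.04 N m). Push the pad from the -x side, to +x and down
- mat: thin blue square mat, 150 x 150 mm, on the lower tier; 1 mm thick and stuck flat, it does not hinder sliding. Origin: its centre, at the shelf's height; its +x points away from the robot. The organizer starts 100 to 150 mm from it on its -x side, nearly parallel to it; nothing stands between
- mug: blue ceramic mug, 84 mm across, 90 mm tall, handle 30 mm further out; stands on the lower tier, left side. Loose bystander; origin: centre of its underside
- jar: amber glass jar with red cap, 56 mm across, 100 mm tall, on the lower tier at the left. Loose bystander; origin: centre of its underside
- tin: green tin with paper label, 66 mm across, 65 mm tall, at the far edge of the lower tier. Loose bystander; origin: centre of its underside
- dabba: round steel masala dabba, 160 mm across, 78 mm tall with its knob; on the upper tier at the right. Loose bystander; origin: centre of its underside
- tong: bamboo mini tong, 150 x 35 x 14 mm, lying on the lower tier at the right. Loose bystander; origin: centre of its underside
- oil: green glass jar with black cap, 60 mm across, 70 mm tall; on the upper tier at the right. Loose bystander; origin: centre of its underside
There are look-alikes about, which are no part of the job. Of the things that look like the organizer, the middle-sized one is meant.

How it is judged:
By the outcome, as a careful person would: the job done as asked, in the order asked, and still so for the second after the job is handed in, with the robot touching nothing.
It also fails if it takes over 54 s, if anything falls off the work surface, if the arm or the gripper's body presses on something with over 40 N, if the wrist force passes 120 N, or if a joint passes its speed limit or range.

## Robot

A 6-joint arm with a two-finger parallel gripper is mounted at the origin on the work surface. World frame = base frame: x ahead of the robot, y to its left, z up, the work surface at z = 0. Lengths are in mm, angles in rad, forces in N, time in s.
With the tool pointing down it reaches from about 400 to 925 mm from the base axis. Payload 3.4 kg.
Tool frame: the origin (TCP) lies midway between the tips of the shut fingers; the grasp point (between the pads) lies 19 mm behind it; z points along the fingers, y is the line along which they close (so a half turn about z gives the same grasp; the last joint's range is limited). The gripper opens to 85 mm and grips with 20 to 120 N. Pads are 22 mm wide; open, the fingers measure 114 mm over their backs; the gripper's body (76 mm by 85 mm) begins 54 mm behind the grasp point. The pads swing forward as they close: fully open they stand 13 mm farther back than shut.
Start: joints at [-1.21, 0.307, 1.506, -0, 1.328, -0.073], TCP at [241.663, -521.757, 231.305] pointing down, gripper open.
Joint ranges: [-3.12, 3.12], [-1.05, 2.28], [0.14, 2.33], [-1.42, 4.57], [0.1, 2.73], [-2.68, 2.68]. Speed limits (rad/s): [2.57, 2.57, 3.14, 3.14, 3.14, 3.14].

## Interface

Orientations are given as a unit quaternion [w, x, y, z].
In Python, from rig import ctrl gives the robot as it stands. The module is installed in compiled form; this text tells all that it offers.
- The arm moves only by the tool carry_out, never from a script. Its argument "targets" is a list of rows, each a list of 7 numbers: the shift along the world's x, y, z in mm, then the turn, a rotation vector about the world's x, y, z in degrees, then the finger opening in mm, from 0 to 85.4. In form: [[dx, dy, dz, wx, wy, wz, jaw], ...]. A call has 1 to 20 rows; each row shifts and turns the commanded pose from where the row before left it; what a row does not reach is not made up. A row lasts 1/8 s, in which the tool goes at most 62.5 mm and 10.7 degrees, less where a joint would pass 70% of its speed; a pose out of reach is approached as far as the arm can. A call with a gripper value outside its range is refused whole. The fingers move at their own pace and stop on an object; the grip force is fixed at half the most. Time passes only in rows, so rows that do not move let the fingers close. It gives the time, the measured TCP pose, the force, the opening and the grip force at its end, in the units of the state.
- ctrl.state(): the state, without advancing time (a new reading comes with each control period).
- ctrl.camera(name): name is "side" or "top" or "wrist"; returns the picture (420x560x3 uint8, red, green, blue); there is no depth.
- ctrl.camera_model(name): a dict with "fov_y" (degrees; the focal length in pixels is half the picture's height over the tangent of half this angle, whatever the lens; pixels are square), "cx", "cy" (the principal point, pixels), "extrinsics" (4x4, takes a point from camera to world coordinates). Camera axes: x right, y down, z forward; pixel columns grow to the right and rows downward; lengths in mm; the calibration is good to about 2 mm. A picture is of the moment at which its call begins: read the wrist's pose just before it. camera_model takes no time and is no camera call; for the wrist camera it gives the pose at the moment of the call.
- ctrl.hand_in(): hands the job in; it is judged then, once.
The state is a dict: "time": time; "joints": joint angles; "dq": joint speeds; "joint_torque": joint torques, N m; "tool_pos": TCP position; "eef_rot": TCP orientation; "wrist_force": force on the tool from outside, world axes, zero at the start; "moment": the same for the moment, N m; "width": finger opening in mm; "gripper_force": force on a finger pad.
Only numpy, scipy, OpenCV 4.12 (cv2) and the standard library are available. Lean on these libraries where they do the work, as an engineer would, in place of code of your own. Each camera call takes 0.05 s, during which the arm holds its last target. There are 200 camera calls.

## Working session

There is one attempt and no reset: what is moved stays moved. The work goes in short steps, Python scripts to look and compute and a tool call to move; the robot and the scene stay as the last step left them, time stands still between calls to the robot, and variables do not carry over. Pictures are saved under pics/ and viewed, at most 10 in all, crops included, and the job is handed in when it is done.

Besides the shell and the picture viewer there is one more tool, called after ">>>" in YAML: its name, and indented under it one key for each argument. carry_out: Moves the arm, as the interface text tells. Its arguments: {"type":"object","properties":{"targets":{"type":"array"}},"required":["targets"]}

```bash
mkdir -p pics; cat > h.py <<'E'
import numpy as np, cv2
from rig import ctrl
def shot(n,f):
    im=ctrl.camera(n); cv2.imwrite('pics/'+f,cv2.cvtColor(im,cv2.COLOR_RGB2BGR)); return im
def ray(n,u,v,z):
    m=ctrl.camera_model(n); f=210/np.tan(np.radians(m['fov_y']/2)); T=np.array(m['extrinsics'])
    d=T[:3,:3]@np.array([(u-m['cx'])/f,(v-m['cy'])/f,1]); o=T[:3,3]
    return o+d*(z-o[2])/d[2]
def proj(n,p):
    m=ctrl.camera_model(n); f=210/np.tan(np.radians(m['fov_y']/2)); T=np.array(m['extrinsics'])
    c=T[:3,:3].T@(np.array(p)-T[:3,3]); return f*c[0]/c[2]+m['cx'],f*c[1]/c[2]+m['cy']
E
python3 - <<'E'
from h import *
a=shot('top','t0.png');b=shot('side','s0.png')
for n in('top','side'):
    m=ctrl.camera_model(n);print(n,m['fov_y'],m['cx'],m['cy'],np.round(m['extrinsics'],3).tolist())
s=ctrl.state();print(s)
E
```

```text
top 53.42366039776446 280.97583256988565 208.33176534462876 [[0.029, -0.993, 0.112, 365.206], [-1.0, -0.03, -0.008, 81.905], [0.011, -0.112, -0.994, 1388.792], [0.0, 0.0, 0.0, 1.0]]
side 49.63990090720219 278.6484241605812 211.1778461971951 [[-0.785, 0.388, -0.482, 1285.284], [0.619, 0.519, -0.59, 997.256], [0.021, -0.762, -0.647, 1143.309], [0.0, 0.0, 0.0, 1.0]]
{'time': 0.1, 'joints': array([-1.21050356e+00,  3.07528411e-01,  1.50752148e+00, -4.01953140e-06,
        1.32842110e+00, -7.34919539e-02]), 'dq': array([ 0.0011051 , -0.00037857, -0.00239767,  0.00013049, -0.00023979,
        0.0011372 ]), 'joint_torque': array([-2.47131356e-04, -4.58529246e+01, -2.52607781e+01, -1.94745226e-04,
        5.51681980e-03,  9.92081084e-06]), 'tool_pos': array([ 241.438383  , -521.17113584,  230.46387978]), 'eef_rot': array([-9.29248567e-04,  9.76570380e-01,  2.15196214e-01, -1.36146396e-04]), 'wrist_force': array([-0.30887439, -1.00898536, -0.37655891]), 'moment': array([0.01396844, 0.04101901, 0.00322348]), 'gripper_force': 0.0, 'width': 85.6327087339053}
```

View pics/t0.png

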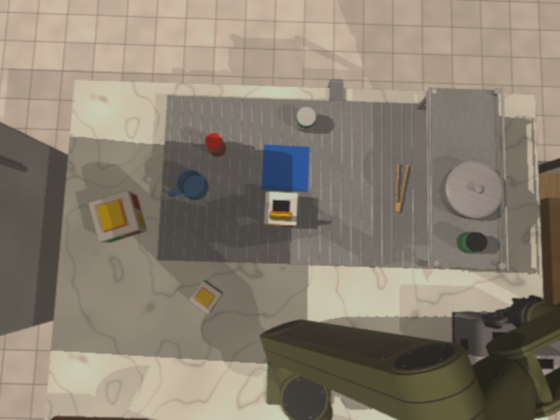

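View pics/s0.png

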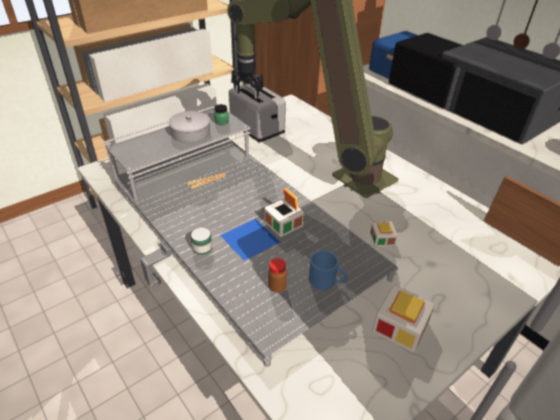

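The top view shows the rack, with the mid-size organizer at about (282,209), its cap upright, and the blue mat at about (286,168). The two look-alikes stand off the rack. I'll enlarge both views.

```bash
python3 - <<'E'
from h import *
t=cv2.imread('pics/t0.png')[138:238,245:325];s=cv2.imread('pics/s0.png')[175:265,215:315]
t=cv2.resize(t,None,fx=5,fy=5,interpolation=cv2.INTER_CUBIC);s=cv2.resize(s,None,fx=4,fy=4,interpolation=cv2.INTER_CUBIC)
o=np.zeros((500,800,3),np.uint8);o[:,:400]=t;o[:360,400:800]=s;cv2.imwrite('pics/c0.png',o)
E
```

```text
(no output)
```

View pics/c0.png

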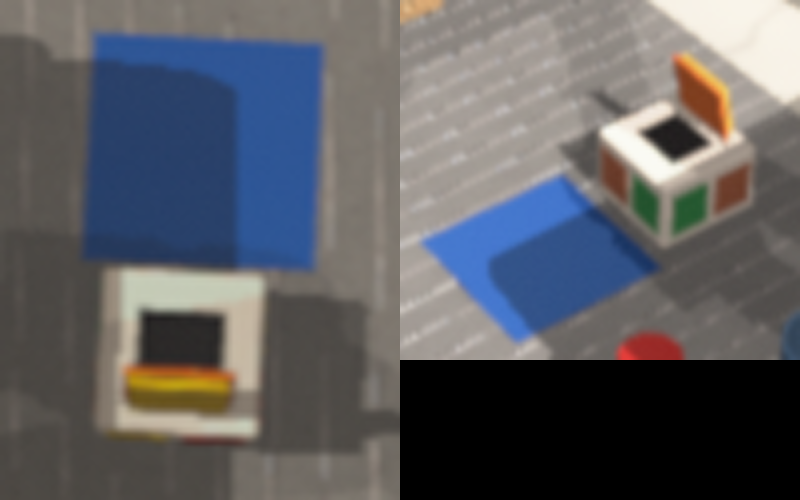

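The crop shows the mat corners at (95,33), (323,42), (314,270) and (82,260), and the box's top-face corners at about (118,268), (266,276), (258,438) and (115,430). The cap stands upright and leans slightly towards the robot.

```bash
python3 - <<'E'
from h import *
def P(c,z): return np.array([ray('top',245+u/5-.4,138+v/5-.4,z)[:2] for u,v in c])
M=P([(95,33),(323,42),(314,270),(82,260)],61);B=P([(118,268),(266,276),(258,438),(115,430)],130)
for n,Q in(('mat',M),('box',B)):
    print(n,Q.round(0).tolist(),Q.mean(0).round(1),[round(float(np.linalg.norm(Q[i]-Q[i-1])),1) for i in range(4)])
    for i in range(4):
        d=Q[i]-Q[i-1];print(round(np.degrees(np.arctan2(d[1],d[0])),1),end=' ')
    print()
# side camera: box corners and mat
def S(c,z): return np.array([ray('side',215+(u-400)/4-.4,175+v/4-.4,z)[:2] for u,v in c])
print(S([(423,242),(560,176),(658,268),(520,341)],61).round(0).tolist(),S([(423,242),(560,176),(658,268),(520,341)],61).mean(0))
print('side box front-left top corner',S([(601,127),(665,181),(752,140)],130).round(0).tolist())
# cap top edge: side crop (676,55),(732,95?) -> plane y
C=P([(127,372),(235,372),(127,408),(230,412)],190);print('cap',C.round(0).tolist())
E
```

```text
mat [[724.0, 134.0], [722.0, -14.0], [572.0, -12.0], [574.0, 138.0]] [648.   61.6] [149.8, 148.7, 150.4, 149.4]
-1.3 -90.5 179.0 89.3 
box [[559.0, 113.0], [557.0, 22.0], [458.0, 25.0], [460.0, 111.0]] [508.3  67.9] [99.0, 90.4, 99.1, 86.6]
0.8 -91.4 178.6 88.5 
[[719.0, -10.0], [574.0, -9.0], [577.0, 137.0], [719.0, 136.0]] [647.24247632  63.58073527]
side box front-left top corner [[553.0, 24.0], [552.0, 113.0], [458.0, 116.0]]
cap [[489.0, 104.0], [491.0, 42.0], [468.0, 104.0], [468.0, 44.0]]
```

```bash
cat >> h.py <<'E'
def overlay(ims,cx,cy,yaw,f,cap=None,w=50):
    o=np.zeros((560,800,3),np.uint8)
    c,s=np.cos(np.radians(yaw)),np.sin(np.radians(yaw))
    W=lambda x,y,z:(cx+c*x-s*y,cy+s*x+c*y,60+z)
    for k,n in enumerate(('top','side')):
        u,v=np.mean([proj(n,W(0,0,50)),proj(n,(648,62,60))],0)
        x0,y0=int(u)-33,int(v)-46
        im=cv2.resize(ims[k][y0:y0+93,x0:x0+66],None,fx=6,fy=6,interpolation=cv2.INTER_CUBIC)
        pt=lambda p:tuple(int(q) for q in ((np.array(proj(n,p))-[x0,y0]+.5)*6-.5))
        L=lambda a,b,col:cv2.line(im,pt(a),pt(b),col,1)
        R=[(-w,-w),(w,-w),(w,w),(-w,w)]
        for i in range(4):
            a,b=R[i-1],R[i]
            L(W(*a,0),W(*b,0),(255,0,255));L(W(*a,70),W(*b,70),(0,255,0));L(W(*a,0),W(*a,70),(255,255,0))
        if cap is not None:
            q=[(-30+60*np.cos(cap),y,73+60*np.sin(cap)) for y in(-33,33)]
            L(W(*q[0]),W(*q[1]),(255,0,0));L(W(-30,-33,73),W(*q[0]),(255,0,0));L(W(-30,33,73),W(*q[1]),(255,0,0))
        o[:558,k*400:k*400+396]=im
    cv2.imwrite('pics/'+f,o)
E
python3 - <<'E'
from h import *
overlay([cv2.imread('pics/t0.png'),cv2.imread('pics/s0.png')],508,70,-1.4,'o0.png',1.65)
E
```

```text
(no output)
```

View pics/o0.png

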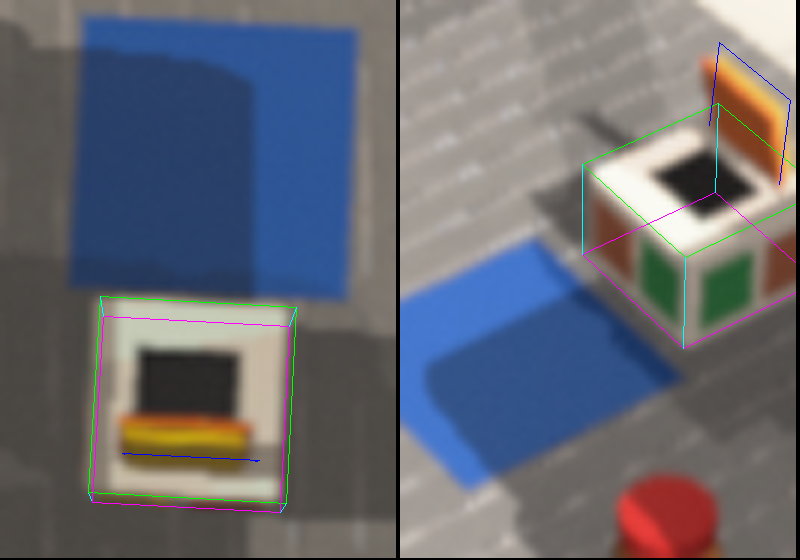

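The overlay puts the box at about (508,72), yaw about -1.4°, and the cap at about 1.4 rad. The mat's centre is at (648,62). I'll go over high with the fingers shut.

>>> carry_out:
  targets:
    - [0,0,40,0,0,0,0]
    - [0,0,40,0,0,0,0]
    - [0,0,40,0,0,0,0]
    - [14,42,0,0,0,-2,0]
    - [14,42,0,0,0,-2,0]
    - [14,42,0,0,0,-2,0]
    - [14,42,0,0,0,-2,0]
    - [14,42,0,0,0,-2,0]
    - [14,42,0,0,0,-2,0]
    - [14,42,0,0,0,-2,0]
    - [14,42,0,0,0,-2,0]
    - [14,42,0,0,0,-2,0]
    - [14,42,0,0,0,-2,0]
    - [14,42,0,0,0,-2,0]
    - [14,42,0,0,0,-2,0]
    - [14,42,0,0,0,-1,0]
    - [14,42,0,0,0,-1,0]
    - [0,0,0,0,0,0,0]

```text
time: 2.35
tool_pos: [438.0, 68.7, 350.7]
eef_rot: [-0.0, 1.0, -0.008, -0.0]
wrist_force: [-0.6, 0.1, 0.0]
width: -0.2
gripper_force: 0.0
```

>>> carry_out:
  targets:
    - [0,3,-40,0,0,0,0]
    - [0,0,-40,0,0,0,0]
    - [0,0,-40,0,0,0,0]
    - [0,0,-35,0,0,0,0]
    - [0,0,-20,0,0,0,0]
    - [0,0,0,0,0,0,0]
    - [0,0,0,0,0,0,0]

```text
time: 3.22
tool_pos: [438.1, 68.8, 177.0]
eef_rot: [0.0, 1.0, -0.01, 0.001]
wrist_force: [0.3, 0.4, -0.2]
width: -0.0
gripper_force: 0.0
```

```bash
python3 - <<'E'
from h import *
s=ctrl.state();print(s['tool_pos'],s['wrist_force'])
a=shot('wrist','w1.png');b=shot('side','s1.png')
m=ctrl.camera_model('side')
o=np.zeros((420,800,3),np.uint8);o[:,:]=0
o[:300,:400]=cv2.resize(cv2.imread('pics/w1.png'),(400,300))
u,v=map(int,proj('side',(478,72,170)));o[:400,400:]=cv2.resize(cv2.imread('pics/s1.png')[v-40:v+40,u-40:u+40],(400,400),interpolation=cv2.INTER_CUBIC);print(u,v)
cv2.imwrite('pics/c1.png',o)
E
```

```text
[438.14227677  68.75091872 177.02213392] [ 0.31308758  0.35408369 -0.1584964 ]
290 196
```

View pics/c1.png

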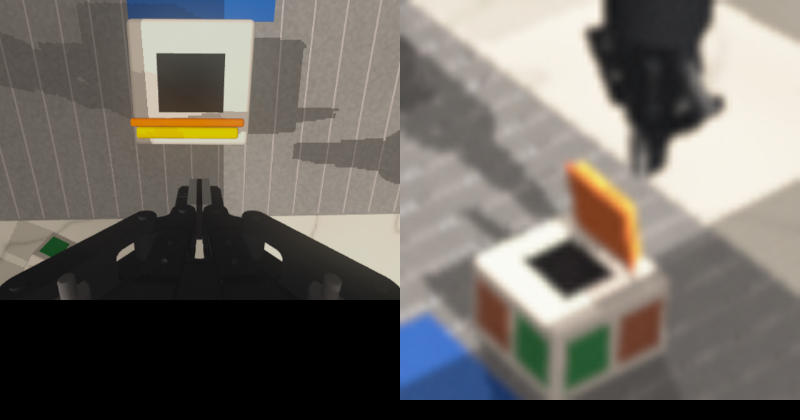

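The wrist view shows the box top from (128,19) to (254,19) and down to (246,143), with the cap at (131–244,122) and the fingers at x=200. I'll measure with the wrist calibration.

```bash
python3 - <<'E'
from h import *
for n,p,z in(('FL',(128,19),130),('FR',(254,19),130),('BR',(246,144),130),('capL',(131,122),192),('capR',(244,122),192),('padL',(137,138),140),('padR',(239,138),140),('matR',(274,21),61)):
    print(n,ray('wrist',p[0]*1.4,p[1]*1.4,z).round(1))
E
```

```text
FL [558.8 119.3 130. ]
FR [556.8  24.  130. ]
BR [459.1  26.4 130. ]
capL [490.1 106.2 192. ]
capR [488.8  41.1 192. ]
padL [468.8 118.7 140. ]
padR [467.   34.5 140. ]
matR [571.5 -12.1  61. ]
```

>>> carry_out:
  targets:
    - [8,4,0,0,0,0,0]
    - [10,0,-2,0,0,0,0]
    - [5,0,0,0,0,0,0]
    - [4,0,0,0,0,0,0]
    - [3,0,0,0,0,0,0]
    - [3,0,0,0,0,0,0]
    - [3,0,0,0,0,0,0]
    - [3,0,-0.5,0,0,0,0]
    - [3,0,-0.5,0,0,0,0]
    - [3,0,-1,0,0,0,0]
    - [3,0,-1,0,0,0,0]
    - [2.5,0,-1,0,0,0,0]
    - [2.5,0,-1.5,0,0,0,0]

```text
time: 4.95
tool_pos: [491.0, 73.2, 168.8]
eef_rot: [0.0, 1.0, -0.01, 0.0]
wrist_force: [-1.3, 0.1, 0.3]
width: -0.1
gripper_force: 0.4
```

>>> carry_out:
  targets:
    - [2.5,0,-1.8,0,0,0,0]
    - [2.2,0,-2,0,0,0,0]
    - [2,0,-2,0,0,0,0]
    - [2,0,-2.2,0,0,0,0]
    - [1.8,0,-2.4,0,0,0,0]
    - [1.5,0,-2.5,0,0,0,0]
    - [1.3,0,-2.6,0,0,0,0]
    - [1.2,0,-2.6,0,0,0,0]
    - [1,0,-2.7,0,0,0,0]
    - [0.7,0,-2.7,0,0,0,0]
    - [0.5,0,-1.5,0,0,0,0]
    - [0,0,-1,0,0,0,0]
    - [0,0,0,0,0,0,0]

```text
time: 6.58
tool_pos: [507.3, 73.2, 142.7]
eef_rot: [0.0, 1.0, -0.01, -0.0]
wrist_force: [1.2, -0.5, 0.6]
width: -0.2
gripper_force: 0.4
```

>>> carry_out:
  targets:
    - [0,0,-1,0,0,0,0]
    - [0,0,-0.5,0,0,0,0]
    - [0,0,0,0,0,0,0]

```text
time: 6.95
tool_pos: [507.5, 73.2, 141.4]
eef_rot: [-0.0, 1.0, -0.01, 0.0]
wrist_force: [0.5, -0.2, 1.2]
width: -0.1
gripper_force: 0.8
```

>>> carry_out:
  targets:
    - [0,0,-1,0,0,0,0]
    - [0,0,-1,0,0,0,0]
    - [0,0,0,0,0,0,0]

```text
time: 7.32
tool_pos: [507.5, 73.2, 139.4]
eef_rot: [-0.0, 1.0, -0.01, 0.0]
wrist_force: [-0.3, -0.1, 2.9]
width: -0.2
gripper_force: 1.7
```

>>> carry_out:
  targets:
    - [0,0,-1,0,0,0,0]
    - [0,0,0,0,0,0,0]
    - [0,0,3,0,0,0,0]
    - [0,0,10,0,0,0,0]
    - [-15,0,20,0,0,0,0]
    - [-35,0,20,0,0,0,0]
    - [-35,0,0,0,0,0,50]
    - [0,0,0,0,0,0,50]
    - [0,0,0,0,0,0,50]
    - [0,0,0,0,0,0,50]

```text
time: 8.57
tool_pos: [423.4, 73.3, 191.4]
eef_rot: [-0.0, 1.0, -0.01, 0.0]
wrist_force: [-0.8, -0.3, 0.8]
width: 49.8
gripper_force: 0.0
```

```bash
python3 - <<'E'
from h import *
s=ctrl.state();print(s['tool_pos'],s['wrist_force'],s['width'])
a=shot('wrist','w2.png');b=shot('side','s2.png')
o=np.zeros((420,800,3),np.uint8)
o[:,:400]=cv2.imread('pics/w2.png')[:,80:480]
u,v=map(int,proj('side',(508,72,120)));o[:400,400:]=cv2.resize(cv2.imread('pics/s2.png')[v-40:v+40,u-40:u+40],(400,400),interpolation=cv2.INTER_CUBIC);print(u,v)
cv2.imwrite('pics/c2.png',o)
E
```

```text
[423.41404051  73.26323442 191.39373011] [-0.81713597 -0.26531462  0.81226782] 49.82880487332279
283 210
```

View pics/c2.png

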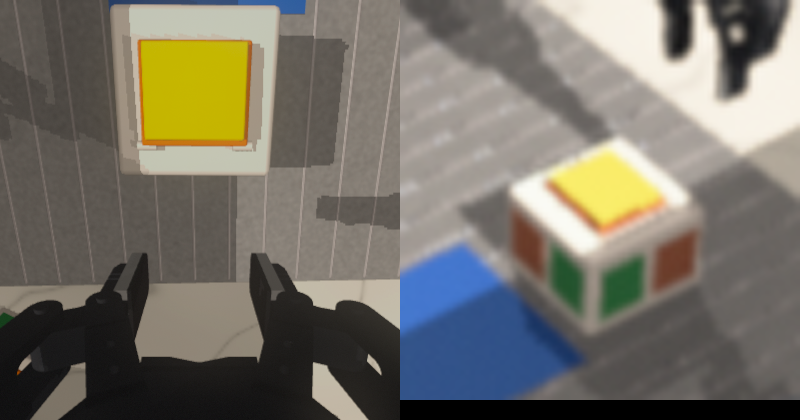

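The cap is flat and shut. The box top's near edge runs (121,173)–(271,174) and its far edge (110,6)–(280,8). I'll locate it exactly.

```bash
python3 - <<'E'
from h import *
for p,z in(((110,6),128),((280,8),128),((271,174),128),((121,173),128),((138,40),143),((252,40),143),((247,146),143),((142,145),143),((306,13),61)):
    print(p,ray('wrist',p[0]+80,p[1],z).round(1))
E
```

```text
(110, 6) [557.6 120.5 128. ]
(280, 8) [554.5  22.8 128. ]
(271, 174) [458.2  23.7 128. ]
(121, 173) [461.  122.9 128. ]
(138, 40) [536.4 103.2 143. ]
(252, 40) [535.1  40.8 143. ]
(247, 146) [478.1  42.2 143. ]
(142, 145) [480. 105. 143.]
(306, 13) [570.2 -13.   61. ]
```

>>> carry_out:
  targets:
    - [0,-0.5,-30,0,0,0,50]
    - [0,0,-35,0,0,0,50]
    - [0,0,-30,0,0,0,50]
    - [0,0,-14,0,0,0,50]
    - [8,0,0,0,0,0,50]
    - [6,0,0,0,0,0,50]
    - [3,0,0,0,0,0,50]
    - [2,0,0,0,0,0,50]
    - [1.5,0,0,0,0,0,50]
    - [1.5,0,0,0,0,0,50]
    - [1.5,0,0,0,0,0,50]
    - [1.5,0,0,0,0,0,50]
    - [1.5,0,0,0,0,0,50]

```text
time: 10.3
tool_pos: [448.3, 72.7, 82.1]
eef_rot: [0.0, 1.0, -0.01, -0.001]
wrist_force: [-1.3, -0.2, -0.1]
width: 50.1
gripper_force: 0.0
```

>>> carry_out:
  targets:
    - [1,0,0,0,0,0,50]
    - [1.5,0,0,0,0,0,50]
    - [1.5,0,0,0,0,0,50]
    - [2,-0.1,0,0,0,0,50]
    - [2.5,-0.2,0,0,0,0,50]
    - [3,-0.2,0,0,0,0,50]
    - [3,-0.2,0,0,0,0,50]
    - [3,-0.2,0,0,0,0,50]

```text
time: 11.3
tool_pos: [466.7, 71.8, 82.3]
eef_rot: [-0.0, 1.0, -0.01, 0.0]
wrist_force: [-2.0, 1.0, -0.8]
width: 49.8
gripper_force: 0.0
```

>>> carry_out:
  targets:
    - [3.5,-0.3,0,0,0,0,50]
    - [3.5,-0.3,0,0,0,0,50]
    - [3.5,-0.3,0,0,0,0,50]
    - [3.5,-0.3,0,0,0,0,50]
    - [3.5,-0.3,0,0,0,0,50]
    - [3.5,-0.3,0,0,0,0,50]
    - [3.5,-0.3,0,0,0,0,50]
    - [3.5,-0.3,0,0,0,0,50]
    - [3.5,-0.3,0,0,0,0,50]
    - [3.5,-0.3,0,0,0,0,50]
    - [3.5,-0.3,0,0,0,0,50]
    - [3.5,-0.3,0,0,0,0,50]
    - [3.5,-0.3,0,0,0,0,50]
    - [3.5,-0.3,0,0,0,0,50]
    - [3.5,-0.3,0,0,0,0,50]
    - [3.5,-0.3,0,0,0,0,50]
    - [3,-0.3,0,0,0,0,50]
    - [2,-0.3,0,0,0,0,50]
    - [1,0,0,0,0,0,50]
    - [0,0,0,0,0,0,50]

```text
time: 13.8
tool_pos: [528.6, 66.4, 82.3]
eef_rot: [0.0, 1.0, -0.01, 0.0]
wrist_force: [-0.8, 0.1, -1.5]
width: 49.9
gripper_force: 0.0
```

```bash
python3 - <<'E'
from h import *
s=ctrl.state();print(s['tool_pos'],s['wrist_force'])
shot('wrist','w3.png')
for p in((0,0),(420,0)): print(ray('wrist',*p,143).round(1))
cv2.imwrite('pics/c3.png',cv2.imread('pics/w3.png'))
E
```

```text
[528.58101144  66.41300345  82.33871976] [-0.79182066  0.05614179 -1.52733032]
[627.2 126.9 143. ]
[625.2  31.3 143. ]
```

View pics/c3.png

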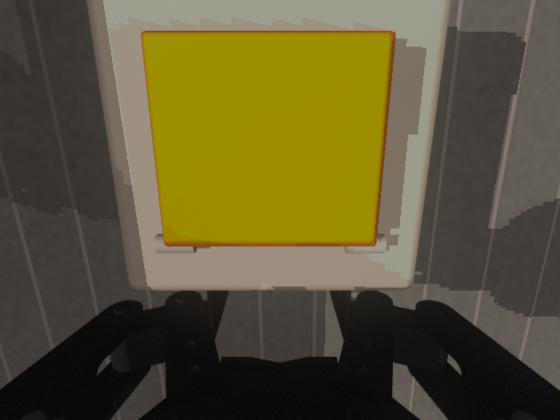

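The cap is still shut, with corners (145,32), (394,33), (378,245) and (163,245). The fingers rest against the near face.

```bash
python3 - <<'E'
from h import *
print(np.array([ray('wrist',*p,143)[:2] for p in((145,32),(394,33),(378,245),(163,245))]).round(1).tolist())
E
```

```text
[[620.0, 94.8], [618.6, 36.6], [565.2, 36.7], [566.5, 97.3]]
```

>>> carry_out:
  targets:
    - [1,0,0,0,0,0,50]
    - [2,-0.2,0,0,0,0,50]
    - [3,-0.3,0,0,0,0,50]
    - [3.5,-0.3,0,0,0,0,50]
    - [3.5,-0.3,0,0,0,0,50]
    - [3.5,-0.3,0,0,0,0,50]
    - [3.5,-0.3,0,0,0,0,50]
    - [3.5,-0.3,0,0,0,0,50]
    - [3.5,-0.3,0,0,0,0,50]
    - [3.5,-0.3,0,0,0,0,50]
    - [3.5,-0.3,0,0,0,0,50]
    - [3.5,-0.3,0,0,0,0,50]
    - [3.5,-0.3,0,0,0,0,50]
    - [3,-0.3,0,0,0,0,50]
    - [2.5,-0.3,0,0,0,0,50]
    - [1.5,0,0,0,0,0,50]
    - [1,0,0,0,0,0,50]
    - [0,0,0,0,0,0,50]

```text
time: 16.1
tool_pos: [577.5, 62.3, 82.3]
eef_rot: [0.0, 1.0, -0.01, 0.0]
wrist_force: [-1.8, -0.3, -0.1]
width: 49.7
gripper_force: 0.0
```

>>> carry_out:
  targets:
    - [-2,0,0,0,0,0,50]
    - [-10,0,0,0,0,0,50]
    - [-35,0,0,0,0,0,50]
    - [-40,0,0,0,0,0,50]
    - [-40,0,25,0,0,0,50]
    - [0,0,40,0,0,0,50]
    - [0,0,40,0,0,0,50]
    - [0,0,0,0,0,0,50]

```text
time: 17.1
tool_pos: [452.4, 62.5, 190.5]
eef_rot: [-0.0, 1.0, -0.01, 0.004]
wrist_force: [-0.2, -0.3, 0.1]
width: 50.3
gripper_force: 0.0
```

```bash
python3 - <<'E'
from h import *
s=ctrl.state();print(s['time'],s['tool_pos'],s['wrist_force'])
w=cv2.cvtColor(shot('wrist','w4.png'),cv2.COLOR_RGB2BGR);t=cv2.cvtColor(shot('top','t4.png'),cv2.COLOR_RGB2BGR);shot('side','s4.png')
o=np.zeros((420,800,3),np.uint8);o[:,:400]=w[:,80:480]
u,v=map(int,proj('top',(648,62,61)));print(u-40,v-40)
o[:400,400:]=cv2.resize(t[v-40:v+40,u-40:u+40],(400,400),interpolation=cv2.INTER_CUBIC)
cv2.imwrite('pics/c4.png',o)
E
```

```text
17.1 [452.40350553  62.5193021  190.53929142] [-0.20448795 -0.28351653  0.09378327]
245 127
```

View pics/c4.png

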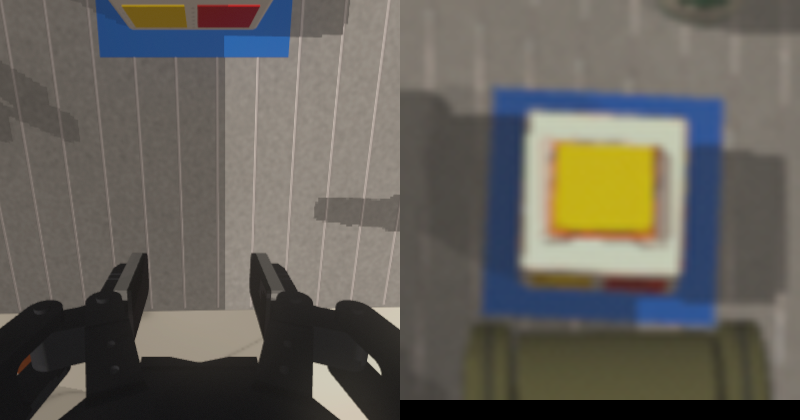

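The box is on the mat with its cap shut. In the wrist view its near bottom edge runs (134,28)–(262,28) and the mat's near edge (100,57)–(289,57).

```bash
python3 - <<'E'
from h import *
P=lambda n,p,z:ray(n,*p,z)[:2].round(1)
print('boxbot',P('wrist',(214,28),61),P('wrist',(342,28),61),'mat',P('wrist',(180,57),61),P('wrist',(369,57),61))
T=lambda c,z:np.array([ray('top',245+(u-400)/5-.4,127+v/5-.4,z)[:2] for u,v in c])
M=T([(493,88),(722,100),(716,325),(484,315)],61);B=T([(527,110),(687,120),(682,276),(520,270)],130)
print(M.mean(0),B.mean(0),M.round(),B.round())
E
```

```text
boxbot [587.6 107.8] [585.6  10.3] mat [568.1 136. ] [565.  -11.5]
[647.54384384  61.45643738] [640.77611229  62.60273112] [[724. 136.]
 [720. -14.]
 [572. -13.]
 [574. 137.]] [[692. 112.]
 [689.  13.]
 [591.  13.]
 [592. 113.]]
```

The box is about 6 mm short in x and good in y and yaw. One more gentle nudge, to TCP x≈584.

>>> carry_out:
  targets:
    - [0,0,-40,0,0,0,50]
    - [0,0,-40,0,0,0,50]
    - [30,0,-28,0,0,0,50]
    - [40,0,0,0,0,0,50]
    - [35,0,0,0,0,0,50]
    - [12,0,0,0,0,0,50]
    - [4,0,0,0,0,0,50]
    - [1.5,0,0,0,0,0,50]
    - [1.5,0,0,0,0,0,50]
    - [1.5,0,0,0,0,0,50]
    - [1.5,0,0,0,0,0,50]
    - [1.5,0,0,0,0,0,50]
    - [1.5,0,0,0,0,0,50]
    - [1.5,0,0,0,0,0,50]
    - [0,0,0,0,0,0,50]

```text
time: 19.12
tool_pos: [582.1, 62.3, 79.2]
eef_rot: [0.0, 1.0, -0.01, 0.0]
wrist_force: [-1.2, -0.5, -0.8]
width: 50.1
gripper_force: 0.0
```

>>> carry_out:
  targets:
    - [1,0,0,0,0,0,50]
    - [1,0,0,0,0,0,50]
    - [0,0,0,0,0,0,50]
    - [0,0,0,0,0,0,50]
    - [-2,0,0,0,0,0,50]
    - [-10,0,0,0,0,0,50]
    - [-35,0,0,0,0,0,50]
    - [-40,0,0,0,0,0,50]
    - [-40,0,25,0,0,0,50]
    - [0,0,40,0,0,0,50]
    - [0,0,40,0,0,0,50]
    - [0,0,0,0,0,0,50]

```text
time: 20.62
tool_pos: [458.8, 62.5, 187.6]
eef_rot: [-0.0, 1.0, -0.01, 0.004]
wrist_force: [-0.2, -0.3, -0.1]
width: 50.1
gripper_force: 0.0
```

```bash
python3 - <<'E'
from h import *
s=ctrl.state();print(s['time'],s['tool_pos'],s['wrist_force'])
t=cv2.cvtColor(shot('top','t5.png'),cv2.COLOR_RGB2BGR);d=cv2.cvtColor(shot('side','s5.png'),cv2.COLOR_RGB2BGR)
o=np.zeros((420,800,3),np.uint8)
for k,(n,i) in enumerate((('top',t),('side',d))):
    u,v=map(int,proj(n,(648,62,61)));o[:400,k*400:k*400+400]=cv2.resize(i[v-40:v+40,u-40:u+40],(400,400),interpolation=cv2.INTER_CUBIC)
cv2.imwrite('pics/c5.png',o)
E
```

```text
20.625 [458.82954582  62.50381694 187.59645463] [-0.19307036 -0.32507721 -0.12733702]
```

View pics/c5.png

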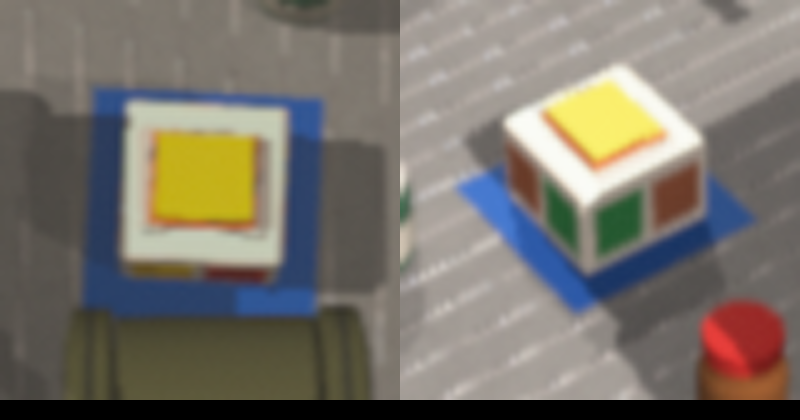

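The box is centred on the mat to within a millimetre or so, square, with its cap shut and the gripper clear.

```bash
python3 -c "
from rig import ctrl
print(ctrl.hand_in())"
```

```text
the job is handed in; nothing more can be done
None
```

I shut the cap first, then slid the organizer to within about 1–2 mm of the mat's centre, square to it with the cap still shut; every force reading stayed under about 4 N, I touched nothing else on the rack, and I handed the job in at about 21 s (no verdict came back).

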